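Clip the gear tray into the light fitting

TASK

Fit the gear tray with its white LED driver back into the light fitting clamped on the bench, its orange terminal block towards the cable entry: feel the ears at the tray's two ends into the slots, slide them straight down past the spring clips and press until the tray lies flat and fully home at both ends, then let go. Passing the clips takes a firm push, but the fitting must never bear more than 45 N, and leave the book, the screwdriver and the jar where they are.

Things in the scene. Friction and masses are not known exactly. Their poses are not given: they have to be found in the camera images.
- tray: Loose gear tray, about 0.3 kg, flat on the bench: aluminium plate 44 (x) x 160 (y) x 4 mm with an ear at each end, 198 mm overall. White LED driver on it, box 30 (x) x 116 (y) mm, 4 to 38 mm above the underside, centred: grasp across its 30 mm. Terminal blocks 22 mm high at y = +66 (orange), -66 mm (grey). Origin: centre of the plate's underside; z up, y towards the orange end.
- fitting: Fixed white batten pan on wooden packing, open above, 64 (x) x 460 (y) mm, walls 18 mm high; end caps with lampholders 72 mm high beyond |y| = 206; clamps at |y| = 165, 24 mm high, out to |x| = 66; black cable entry at the +y end. Origin: centre of its underside, 4 to 14 mm above the bench; z up, y towards the cable entry. A steel carrier rail lies along its middle.
- rail_mid (a point): Nominal middle of the carrier rail, 10 mm above the fitting's origin: there the underside of the seated tray's middle comes, directions as the fitting's. But the rail is screwed fast through long holes, anywhere from 12 mm towards -y to 12 mm towards +y of this point (x and height are true); this reading does not tell where: feel or look. It does not shift under the push.
- ear_wide (a point): Middle of the underside of the tray's wide ear, 89 mm from the tray's origin along +y: flat, 4 mm thick, level with the plate, 20 mm wide in x, reaching 18 mm beyond the plate's end. Its slot, in the rail's bracket on the cable-entry side, is open above and 22 mm wide between two rigid steel cheeks, lips flared 1 mm, top 28 mm above the fitting's origin.
- ear_narrow (a point): The same at the -y end, 89 mm from the tray's origin: ear 14 mm wide, slot 16 mm. The plate goes down between the cheeks of the two brackets, 162 mm apart, so 1 mm play each way in y. If the tray is off along y, one plate end lands on its cheeks (underside 24 to 28 mm above the fitting's origin), pushing that end up, or just scrapes down a cheek and is pushed aside.
- clip_wide_near (a joint): Brass spring clip at the -x side of the wide slot, one of four (two a slot): how far it is pushed out, m. Its sloping leaf meets the ear's lower edge with the tray's underside 21 mm above the fitting's origin, has given 2 mm at 18, then rubs on the ear and holds it wherever the push stops, till home at 10. All four together resist with 5 to 15 N.
- pad_wide (a joint): Rubber pad on the wide bracket's ledge (the narrow one has the same), on which the ear comes to rest: how far it is pressed down, m; 25 N per mm, so home is felt as a steep rise of force.
- book: Red book lying on the bench, 112 x 178 x 26 mm; origin at the centre of its underside. Bystander.
- screwdriver: Screwdriver lying on the bench off the fitting's right-hand end, about 0.2 m long. Bystander.
- jar: Small glass jar with a black lid standing beyond the fitting, 52 mm across, 70 mm high; origin at the centre of its foot. Bystander.
Not all that is in view belongs to the job. What is shaped like the tray but black is not meant.

How it is judged:
By the outcome, as a careful person would: the job done as asked, in the order asked, and still so for the second after the job is handed in, with the robot touching nothing.
It also fails if it takes over 64 s, if anything falls off the work surface, if the arm or the gripper's body presses on something with over 40 N, if the wrist force passes 120 N, or if a joint passes its speed limit or range.

ROBOT

A 7-joint arm with a two-finger parallel gripper is mounted at the origin on the work surface. World frame = base frame: x ahead of the robot, y to its left, z up, the work surface at z = 0. Lengths are in m, angles in degrees, forces in N, time in s.
With the tool pointing down it reaches from about 0.425 to 0.975 m from the base axis. Payload 16.7 kg.
Tool frame: the origin (TCP) lies between the finger pads; the fingertips stand 8 mm ahead of it and the grasp point (between the pads) lies 11 mm behind it; z points along the fingers, y is the direction in which the jaws open and shut (so a half turn about z gives the same grasp; the last joint's range is limited). The gripper opens to 85 mm and grips with 20 to 120 N. Pads are 22 mm wide; open, the fingers measure 114 mm over their backs; the gripper's body (76 mm by 85 mm) begins 54 mm behind the grasp point. The pads swing forward as they close: fully open they stand 13 mm farther back than shut.
Start: joints at [58.929, 24.414, 4.234, 92.017, -1.954, 63.644, -3.845], TCP at [0.258, -0.624, 0.239] pointing down, gripper open.
Joint ranges: [-163.25, 163.25], [-28.42, 122.38], [-70.27, 78.77], [12.13, 141.07], [-58.53, 238.53], [9.26, 117.41], [-156.51, 156.51]. Speed limits (degrees/s): [108.29, 108.29, 136.94, 136.94, 172.46, 172.46, 172.46].

INTERFACE

Orientations are given as [roll, pitch, yaw] about the fixed x, y, z axes, in that order (R = Rz(yaw) Ry(pitch) Rx(roll)).
In Python, from workcell import robot, viewer, job gives the robot as it stands.
- The arm moves only by the tool step_arm, never from a script. Its argument "increments" is a list of rows, each a list of 3 entries, a list of its own where there are three numbers: the shift along the tool's x, y, z in m, then the turn, a rotation vector about the tool's x, y, z in rad, then the finger opening in m, from 0 to 0.0854. In form: [[[tx, ty, tz], [rx, ry, rz], gripper], ...]. A call has 1 to 12 rows; each row is the pose to reach, as a shift and turn from the pose commanded when the call began, along the tool's axes at that moment; what a row does not reach only later rows make up. A row lasts 1/10 s, in which the tool goes at most 50 mm and 8.59 degrees, less where a joint would pass 70% of its speed; a pose out of reach is approached as far as the arm can. A call with a gripper value outside its range is refused whole. The fingers move at their own pace and stop on an object; the grip force is fixed at half the most. Time passes only in rows, so rows that repeat a pose let the fingers close. It gives the time, the measured TCP pose, the force and the opening at its end, in the units of the state.
- robot.read_state(): the state, without advancing time (a new reading comes with each control period).
- viewer.snapshot(name): name is "scene" or "top" or "wrist"; returns the picture (480x640x3 uint8, red, green, blue); there is no depth.
- viewer.get_calibration(name): a dict with "vfov" (degrees; the focal length in pixels is half the picture's height over the tangent of half this angle, whatever the lens; pixels are square), "cx", "cy" (the principal point, pixels), "dist" ([k1, k2, p1, p2, k3] as OpenCV has them; the pictures are not rectified), "rvec" (rotation vector, rad) and "tvec" (3), from world to camera coordinates, as OpenCV has them. Camera axes: x right, y down, z forward; pixel columns grow to the right and rows downward; lengths in m; the calibration is good to about 2 mm. A picture is of the moment at which its call begins: read the wrist's pose just before it. get_calibration takes no time and is no camera call; for the wrist camera it gives the pose at the moment of the call.
- job.finish_job(): hands the job in, once; it reports no verdict.
The state is a dict: "time": time; "joint_pos": joint angles; "qvel": joint speeds; "effort": joint torques, N m; "ee_pos": TCP position; "orientation": TCP orientation; "contact_force": force on the tool from outside, world axes, zero at the start; "ft_torque": the same for the moment, N m; "finger_gap": opening from 0.0 (shut) to 1.0 (fully open).
Only numpy, scipy, OpenCV 4.12 (cv2) and the standard library are available. Lean on these libraries where they do the work, as an engineer would, in place of code of your own. Each camera call takes 0.05 s, during which the arm holds its last target. There are 200 camera calls.

## Working session

There is one attempt and no reset: what is moved stays moved. The work goes in short steps, Python scripts to look and compute and a tool call to move; the robot and the scene stay as the last step left them, time stands still between calls to the robot, and variables do not carry over. Pictures are saved under pics/ and viewed, about 8 in all and at most 12, crops included, and the job is handed in when it is done.

Besides the shell and the picture viewer there is one more tool, called after "Emit:" as name([rows], argument=value, ...), one row to a line, values as JSON. step_arm: Moves the arm, as the interface text tells. Its arguments: {"type":"object","properties":{"increments":{"type":"array"}},"required":["increments"]}

```bash
mkdir -p pics
cat > h.py <<'E'
import numpy as np, cv2
from scipy.spatial.transform import Rotation as R
from workcell import robot, viewer, job
def cal(n):
    c=viewer.get_calibration(n); f=240/np.tan(np.radians(c["vfov"])/2)
    K=np.array([[f,0,c["cx"]],[0,f,c["cy"]],[0,0,1.]])
    return K,np.array(c["dist"],float),np.array(c["rvec"],float),np.array(c["tvec"],float)
def ray(C,uv):
    K,d,r,t=C; M=cv2.Rodrigues(r)[0]
    p=cv2.undistortPoints(np.array(uv,float).reshape(-1,1,2),K,d).reshape(-1,2)
    D=np.c_[p,np.ones(len(p))]@M; return -M.T@t, D/np.linalg.norm(D,axis=1)[:,None]
def atz(C,uv,z):
    o,D=ray(C,uv); return o+D*((z-o[2])/D[:,2])[:,None]
def tri(Cs,uvs):
    A=np.zeros((3,3));b=np.zeros(3);L=[]
    for C,uv in zip(Cs,uvs):
        o,D=ray(C,[uv]);P=np.eye(3)-np.outer(D[0],D[0]);A+=P;b+=P@o;L.append((P,o))
    x=np.linalg.solve(A,b); return x,[np.linalg.norm(P@(x-o)) for P,o in L]
def proj(C,X):
    K,d,r,t=C; return cv2.projectPoints(np.array(X,float).reshape(-1,1,3),r,t,K,d)[0].reshape(-1,2)
def snap(n,name):
    C=cal(n); im=viewer.snapshot(n)[:,:,::-1].copy(); cv2.imwrite(f"pics/{name}.png",im)
    np.save(f"pics/{name}.npy",np.array([C[0].ravel().tolist()+C[1].tolist()+C[2].ravel().tolist()+C[3].ravel().tolist()]))
    return C,im
def load(name):
    a=np.load(f"pics/{name}.npy")[0]; n=len(a)-6
    return a[:9].reshape(3,3),a[9:n],a[n:n+3],a[n+3:]
def st():
    s=robot.read_state(); print({k:np.round(s[k],4).tolist() for k in ["time","ee_pos","orientation","contact_force","finger_gap","joint_pos"]})
    return s
E
python3 - <<'E'
from h import *
st()
for n in ["scene","top"]:
    C,im=snap(n,n+"0"); print(n,-cv2.Rodrigues(C[2])[0].T@C[3].ravel(),C[0][0,0])
E
```

```text
{'time': 0.0, 'ee_pos': [0.2582, -0.6232, 0.2386], 'orientation': [-179.9246, 0.0057, 22.5042], 'contact_force': [-0.2164, -0.5323, 0.1829], 'finger_gap': 0.9963, 'joint_pos': [58.9283, 24.4507, 4.2322, 92.0533, -1.9541, 63.6438, -3.8435]}
scene [ 1.26679386 -0.91757289  0.97701685] 623.7811013401684
top [ 0.39849813 -0.03784294  0.8348578 ] 434.6179062832792
```

View pics/scene0.png

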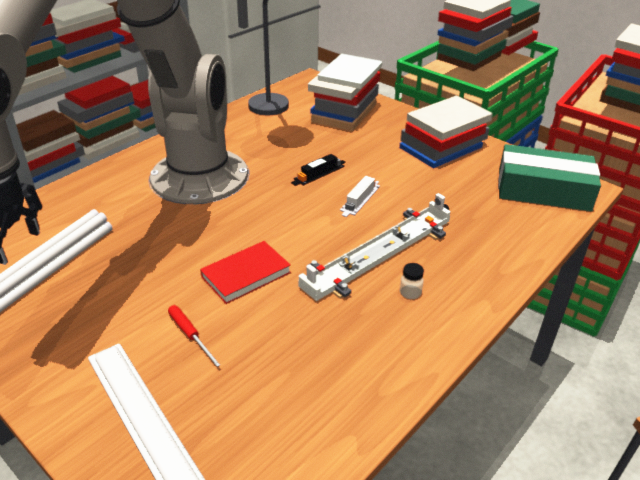

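View pics/top0.png

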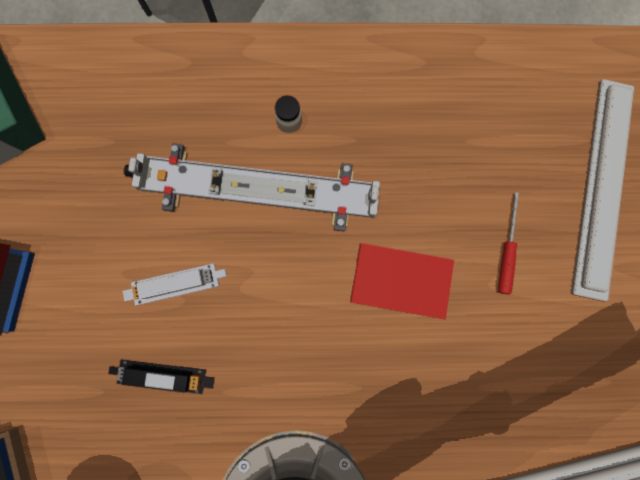

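The scene shows two tray-like things, at top-picture pixels (175,285), white with the orange block at its left end, and (160,378), black, a decoy. I choose the white one. The fitting runs from (135,170), the black cable-entry end, to (378,200). The jar is at (288,112), the book at (403,280) and the screwdriver at (508,245).

Run:
```python
from h import *
C=load("top0"); im=cv2.imread("pics/top0.png")
cv2.imwrite("pics/c1.png",cv2.resize(im[135:310,115:385],None,fx=2.95,fy=2.95,interpolation=cv2.INTER_CUBIC))
print(np.round(atz(C,[(127,295),(224,273),(175,285)],0.02),3)); print(np.round(atz(C,[(137,170),(377,199),(262,186)],0.02),3))
Cw=cal("wrist"); s=st(); M=cv2.Rodrigues(Cw[2])[0]; o=-M.T@Cw[3].ravel()
T=R.from_euler("xyz",s["orientation"],degrees=True).as_matrix()
print("cam in tool",T.T@(o-np.array(s["ee_pos"])), "\ncam axes in tool\n",np.round(T.T@M.T,3),Cw[0][0,0],Cw[1])
```

```text
[[0.397 0.307 0.02 ]
 [0.436 0.128 0.02 ]
 [0.415 0.219 0.02 ]]
[[ 0.634  0.298  0.02 ]
 [ 0.574 -0.161  0.02 ]
 [ 0.601  0.058  0.02 ]]
{'time': 0.1, 'ee_pos': [0.2582, -0.6233, 0.2387], 'orientation': [-179.9316, 0.0056, 22.5002], 'contact_force': [-0.1037, 0.8533, 0.0291], 'finger_gap': 0.9984, 'joint_pos': [58.9292, 24.4463, 4.2325, 92.0488, -1.9534, 63.6458, -3.8468]}
cam in tool [ 0.07682683 -0.00052479 -0.1362459 ] 
cam axes in tool
 [[-0.    -0.953 -0.303]
 [ 1.    -0.    -0.   ]
 [ 0.    -0.303  0.953]] 367.3768656941786 [-0.03857903  0.          0.          0.          0.        ]
```

View pics/c1.png

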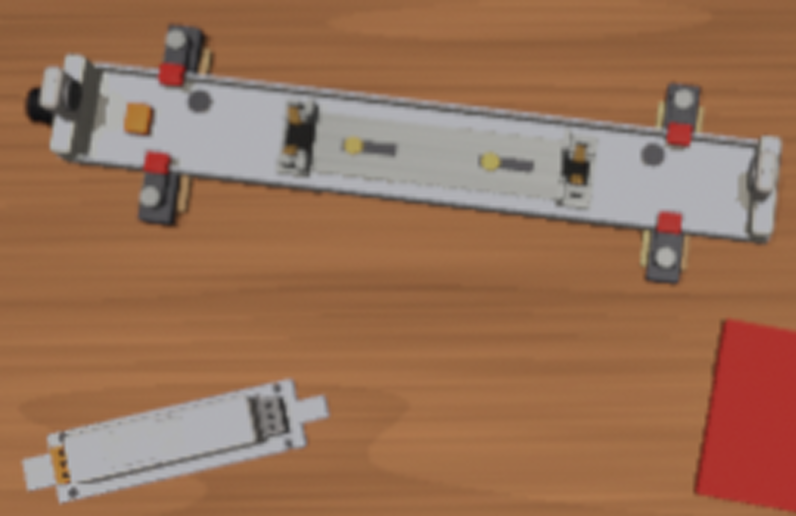

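The crop confirms it: orange block and wide ear at crop (60,465), grey end at (270,415), brackets at (298,135) and (578,170), cable entry at (40,103). Now I go over for wrist views.

Emit:
step_arm([
  [[0.03,-0.033,-0.02],[0,0,-0.1],0.0854],
  [[0.07,-0.07,-0.03],[0,0,-0.22],0.0854],
  [[0.11,-0.105,-0.03],[0,0,-0.33],0.0854],
  [[0.15,-0.14,-0.03],[0,0,-0.44],0.0854],
  [[0.19,-0.18,-0.03],[0,0,-0.55],0.0854],
  [[0.23,-0.22,-0.03],[0,0,-0.66],0.0854],
  [[0.27,-0.26,-0.03],[0,0,-0.77],0.0854],
  [[0.31,-0.3,-0.03],[0,0,-0.88],0.0854],
  [[0.34,-0.335,-0.02],[0,0,-0.98],0.0854],
  [[0.37,-0.37,-0.01],[0,0,-1.08],0.0854],
  [[0.4,-0.41,0.0],[0,0,-1.15],0.0854],
  [[0.43,-0.45,0.01],[0,0,-1.178],0.0854],
])

```text
time: 1.3
ee_pos: [0.475, -0.0731, 0.2356]
orientation: [180.0, 0.0, 90.1]
contact_force: [0.7, -0.5, -0.4]
finger_gap: 1.003
```

Emit:
step_arm([
  [[0.045,0.0,0.01],[0,0,0],0.0854],
  [[0.09,0.0,0.01],[0,0,0],0.0854],
  [[0.09,0.0,0.01],[0,0,0],0.0854],
  [[0.09,0.0,0.01],[0,0,0],0.0854],
])

```text
time: 1.7
ee_pos: [0.4747, 0.0158, 0.2256]
orientation: [-180.0, 0.0, 90.1]
contact_force: [0.8, -0.8, -0.0]
finger_gap: 0.997
```

Run:
```python
from h import *
s=st(); print(np.round(s["qvel"],2)); C,im=snap("wrist","w1"); cv2.imwrite("pics/w1b.png",cv2.resize(im,(800,600)))
```

```text
{'time': 1.7, 'ee_pos': [0.4747, 0.0158, 0.2256], 'orientation': [-179.9763, 0.0003, 90.1314], 'contact_force': [0.8412, -0.77, -0.0316], 'finger_gap': 0.9969, 'joint_pos': [18.5185, 8.5565, -30.5574, 116.2308, 5.1979, 56.5189, -14.5023]}
[ 1.71 -0.08  1.75  0.02  0.07  0.12  0.61]
```

View pics/w1.png

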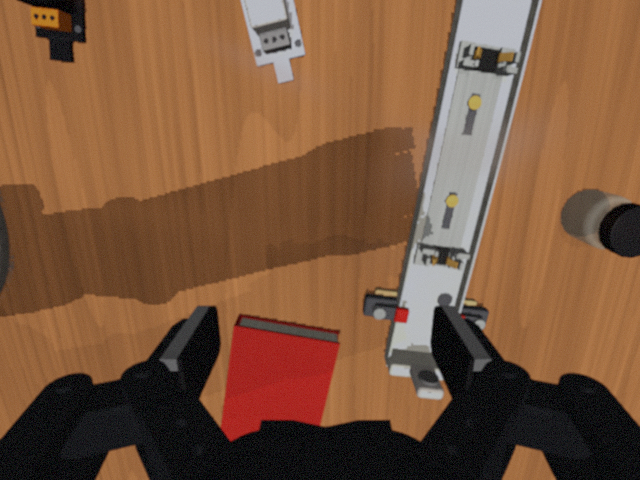

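The wrist view shows the narrow-side bracket at (440,255), the wide bracket at (488,58), screws at (452,200) and (474,102), and the grey end of the tray at (275,40). I move on along +y for the second view.

Emit:
step_arm([
  [[0.04,0.01,0],[0,0,0],0.0854],
  [[0.08,0.02,0],[0,0,0],0.0854],
  [[0.11,0.02,0],[0,0,0],0.0854],
  [[0.11,0.02,0],[0,0,0],0.0854],
  [[0.11,0.02,0],[0,0,0],0.0854],
])

```text
time: 2.25
ee_pos: [0.495, 0.1241, 0.2256]
orientation: [-180.0, 0.0, 90.0]
contact_force: [0.7, -1.1, -0.7]
finger_gap: 1.0
```

Run:
```python
from h import *
s=st(); print(np.round(s["qvel"],2)); C,im=snap("wrist","w2")
cv2.imwrite("pics/w2b.png",cv2.resize(im[0:375,140:640],None,fx=1.6,fy=1.6,interpolation=cv2.INTER_CUBIC))
```

```text
{'time': 2.25, 'ee_pos': [0.495, 0.1241, 0.2256], 'orientation': [-179.9722, 0.0202, 89.9574], 'contact_force': [0.6904, -1.0681, -0.744], 'finger_gap': 0.9995, 'joint_pos': [8.9394, 12.673, -34.2653, 112.0134, 8.4041, 57.7726, -29.223]}
[ 1.06 -0.52  0.83  0.57  0.06  0.02  0.27]
```

View pics/w2b.png

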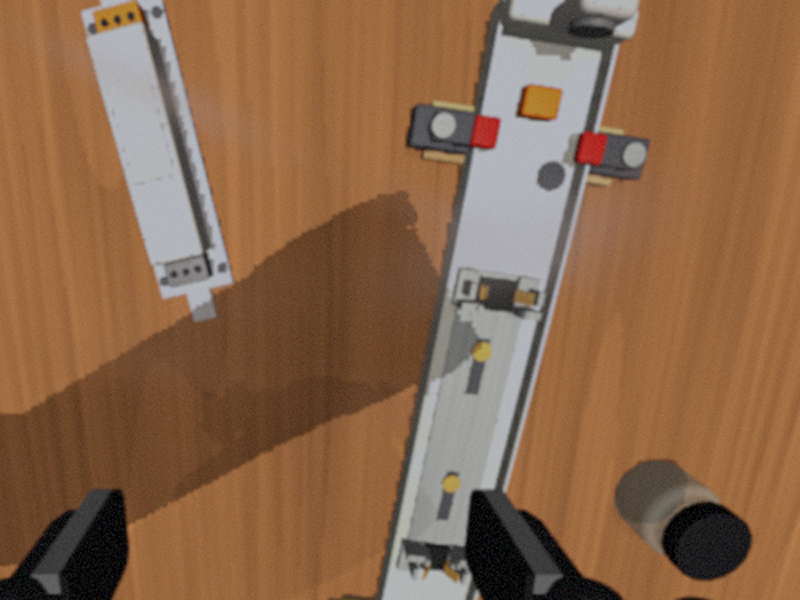

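The second view shows the wide bracket at full-image (451,183), the narrow bracket at (412,350), the tray's orange end at (214,10) and its grey end at (257,170). Next, an enlarged composite of the brackets.

Run:
```python
import cv2,numpy as np
a=cv2.imread("pics/w1.png");b=cv2.imread("pics/w2.png")
def t(i,x,y): return cv2.resize(i[y:y+60,x:x+80],None,fx=5,fy=5,interpolation=cv2.INTER_CUBIC)
cv2.imwrite("pics/br.png",np.vstack([np.hstack([t(a,450,30),t(b,411,155)]),np.hstack([t(a,402,220),t(b,372,318)])]))
```

```text
(no output)
```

View pics/br.png

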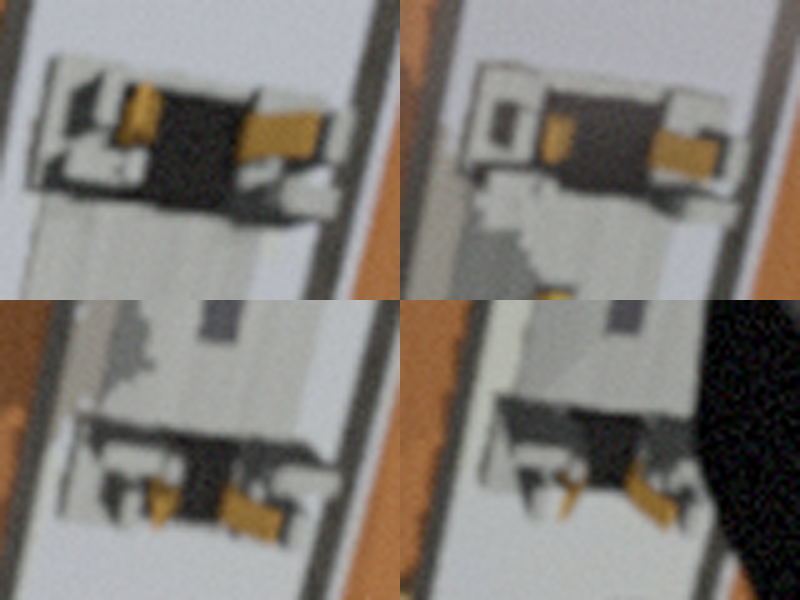

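The tiles show the pads and clips of the wide bracket near w1 (490,60) and of the narrow one near w1 (443,258). I'll fix the fit with a relative view once the tray is held. Now I go over the tray.

Emit:
step_arm([
  [[0.018,-0.035,0.01],[0,0,-0.1],0.0854],
  [[0.036,-0.07,0.025],[0,0,-0.215],0.0854],
  [[0.036,-0.07,0.025],[0,0,-0.215],0.0854],
  [[0.036,-0.07,0.025],[0,0,-0.215],0.0854],
])

```text
time: 2.7
ee_pos: [0.4249, 0.1596, 0.2009]
orientation: [180.0, 0.1, 102.2]
contact_force: [0.9, -0.1, 1.0]
finger_gap: 1.0
```

Run:
```python
from h import *
s=st(); print(np.round(s["qvel"],2)); C,im=snap("wrist","w3")
a=im[0:300,200:460]; b=cv2.imread("pics/w2.png")[0:220,170:310]
A=cv2.resize(a,None,fx=2,fy=2,interpolation=cv2.INTER_CUBIC);B=np.zeros((600,280,3),np.uint8);B[:440]=cv2.resize(b,None,fx=2,fy=2,interpolation=cv2.INTER_CUBIC)
cv2.imwrite("pics/tr.png",np.hstack([A,B]))
```

```text
{'time': 2.7, 'ee_pos': [0.4249, 0.1596, 0.2009], 'orientation': [179.9924, 0.054, 102.2093], 'contact_force': [0.946, -0.1053, 1.0279], 'finger_gap': 1.0002, 'joint_pos': [7.2423, 9.1891, -38.813, 119.7933, 7.2428, 53.2533, -23.3496]}
[ 0.29  0.72  0.94 -1.85  0.16  0.26 -0.52]
```

View pics/tr.png

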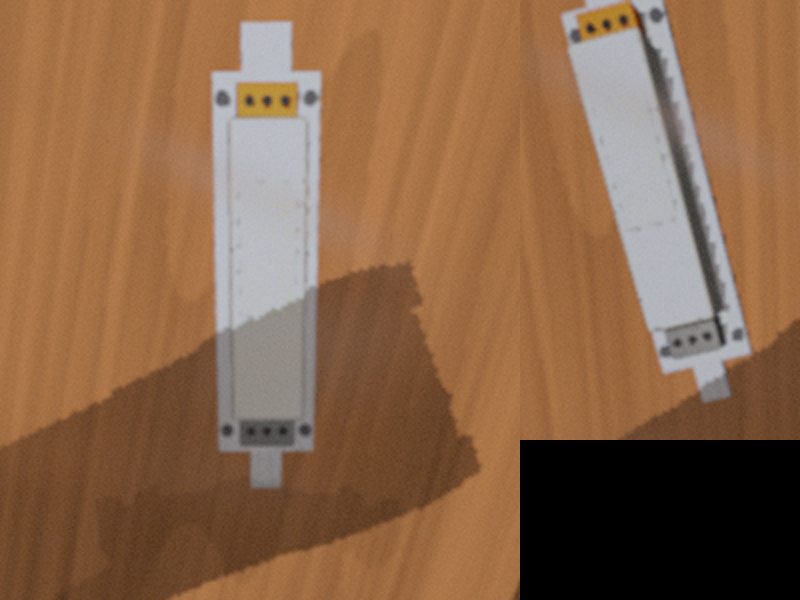

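Run:
```python
from h import *
c3,c2,c1=load("w3"),load("w2"),load("w1")
f=lambda x,y:(200+x/2-.25,y/2-.25); g=lambda x,y:(170+(x-520)/2-.25,y/2-.25)
P=np.array([atz(c3,[f(*p)],.004)[0] for p in [(211,72),(321,72),(314,450),(219,450),(266,22),(266,488)]])
print(np.round(P,4)); d=P[4]-P[5]; print("len",np.linalg.norm(d),"yaw",np.degrees(np.arctan2(-d[0],d[1])),"mid ears",P[4:].mean(0),"mid corners",P[:4].mean(0))
for e in [P[0]-P[3],P[1]-P[2]]: print("edge",np.linalg.norm(e),np.degrees(np.arctan2(-e[0],e[1])))
for n,a,b in [("plBL",(219,450),(661,374)),("plBR",(314,450),(750,354)),("plTL",(211,72),(561,14)),("box TL",(229,117),(570,50)),("narrow end L",(251,488),(703,401)),("narrow end R",(281,488),(730,396))]:
    print(n,[np.round(v,4) for v in tri([c3,c2],[f(*a),g(*b)])])
B=np.array([atz(c3,[f(*p)],.038)[0] for p in [(229,118),(308,118),(306,420),(234,420)]]);print("box",B.round(4),B.mean(0))
# screws & fitting bracket rough
h=lambda x,y,ox,oy:(ox+x/5-.4,oy+y/5-.4)
for n,a,b in [("wide L-block outer top",h(52,58,450,30),h(80,65,411,155)),("narrow left inner corner",h(82,415,402,160),h(98,398,372,258)),("screwW",(474,102),(140+482/1.6,350/1.6)),("screwN",(452,200),(140+451/1.6,483/1.6))]:
    print(n,[np.round(v,4) for v in tri([c1,c2],[a,b])])
```

```text
[[0.3774 0.299  0.004 ]
 [0.4213 0.3086 0.004 ]
 [0.4562 0.1521 0.004 ]
 [0.4125 0.1427 0.004 ]
 [0.3953 0.3217 0.004 ]
 [0.4382 0.129  0.004 ]]
len 0.1974729603129272 yaw 12.534853968523791 mid ears [0.41676732 0.22534074 0.004     ] mid corners [0.41682706 0.2255917  0.004     ]
edge 0.16027367430395179 12.67338975262608
edge 0.16031979893203854 12.56512238891326
plBL [array([0.4122, 0.1433, 0.0084]), array([0.0006, 0.0006])]
plBR [array([0.4555, 0.1526, 0.0076]), array([0.0005, 0.0005])]
plTL [array([0.3774, 0.2992, 0.0043]), array([0.0002, 0.0002])]
box TL [array([0.3895, 0.2791, 0.033 ]), array([0.0007, 0.0007])]
narrow end L [array([0.4311, 0.1287, 0.0068]), array([0.0004, 0.0004])]
narrow end R [array([0.4448, 0.1316, 0.0076]), array([0., 0.])]
box [[0.3901 0.2787 0.038 ]
 [0.4188 0.2849 0.038 ]
 [0.4449 0.1725 0.038 ]
 [0.4155 0.1662 0.038 ]] [0.41731569 0.22557797 0.038     ]
wide L-block outer top [array([0.5891, 0.1618, 0.0154]), array([0., 0.])]
narrow left inner corner [array([ 0.5657, -0.0195,  0.0166]), array([0.0002, 0.0002])]
screwW [array([0.6072, 0.1124, 0.015 ]), array([0.0003, 0.0003])]
screwN [array([0.5949, 0.0238, 0.0181]), array([0., 0.])]
```

Emit:
step_arm([
  [[0.035,0.004,0.02],[0,0,-0.006],0.0854],
  [[0.066,0.006,0.05],[0,0,-0.006],0.0854],
  [[0.066,0.006,0.09],[0,0,-0.006],0.0854],
  [[0.066,0.006,0.13],[0,0,-0.006],0.0854],
  [[0.066,0.006,0.155],[0,0,-0.006],0.0854],
  [[0.066,0.006,0.17],[0,0,-0.006],0.0854],
  [[0.066,0.006,0.181],[0,0,-0.006],0.0854],
  [[0.066,0.006,0.183],[0,0,-0.006],0.0854],
  [[0.066,0.006,0.183],[0,0,-0.006],0.045],
  [[0.066,0.006,0.183],[0,0,-0.006],0.045],
  [[0.066,0.006,0.183],[0,0,-0.006],0.045],
])

```text
time: 3.85
ee_pos: [0.4173, 0.2269, 0.0187]
orientation: [179.9, -0.0, 102.6]
contact_force: [0.4, -0.7, -0.5]
finger_gap: 0.532
```

Emit:
step_arm([
  [[0,0,0],[0,0,0],0.03],
  [[0,0,0],[0,0,0],0.0],
  [[0,0,0],[0,0,0],0.0],
  [[0,0,0],[0,0,0],0.0],
  [[0,0,0],[0,0,0],0.0],
  [[0,0,0],[0,0,0],0.0],
])

```text
time: 4.45
ee_pos: [0.4171, 0.2269, 0.0185]
orientation: [179.9, 0.0, 102.6]
contact_force: [-1.4, -2.2, 13.2]
finger_gap: 0.343
```

Run:
```python
from h import *
t,c2=load("top0"),load("w2")
q=[(176,38),(150,196),(683,99),(665,257)]
f=lambda p:(115+(p[0]+.5)/2.95-.5,135+(p[1]+.5)/2.95-.5)
for z in (.025,.033):
    P=atz(t,[f(p) for p in q],z); W,N=P[:2].mean(0),P[2:].mean(0);d=W-N
    print(P.round(4).tolist(),"ctr",P.mean(0).round(4),"W",W.round(4),"len",np.linalg.norm(d).round(4),"yaw",np.degrees(np.arctan2(-d[0],d[1])))
g=lambda p:(140+(p[0]+.5)/1.6-.5,(p[1]+.5)/1.6-.5)
for z in (.025,.033):
    P=atz(c2,[g((443,125)),g((634,153))],z); print("w2 W",P.round(4).tolist(),P.mean(0).round(4))
for a,b in [(q[1],(443,125)),(q[0],(634,153))]: print(tri([t,c2],[f(a),g(b)]))
```

```text
[[0.6767, 0.2261, 0.025], [0.5722, 0.2395, 0.025], [0.6336, -0.1031, 0.025], [0.5296, -0.0895, 0.025]] ctr [0.603  0.0682 0.025 ] W [0.6244 0.2328 0.025 ] len 0.3319 yaw -7.4148677921877555
[[0.6739, 0.2234, 0.033], [0.5705, 0.2367, 0.033], [0.6312, -0.1024, 0.033], [0.5283, -0.089, 0.033]] ctr [0.601  0.0672 0.033 ] W [0.6222 0.2301 0.033 ] len 0.3286 yaw -7.414867792187765
w2 W [[0.5722, 0.2387, 0.025], [0.6778, 0.2258, 0.025]] [0.625  0.2323 0.025 ]
w2 W [[0.5703, 0.2378, 0.033], [0.6734, 0.2253, 0.033]] [0.6219 0.2315 0.033 ]
(array([0.57144137, 0.23835924, 0.02825436]), [np.float64(3.359168075964006e-05), np.float64(3.359168075931233e-05)])
(array([0.67605872, 0.22543827, 0.02760158]), [np.float64(0.00033276032759551607), np.float64(0.00033276032759536813)])
```

Emit:
step_arm([
  [[0,0,-0.005],[0,0,0],0.0],
  [[0,0,-0.03],[0,0,0],0.0],
  [[0,0,-0.07],[0,0,0],0.0],
  [[0,0,-0.11],[0,0,0],0.0],
  [[0,0,-0.11],[0,0,0],0.0],
])

```text
time: 4.95
ee_pos: [0.4185, 0.2281, 0.1322]
orientation: [179.6, -0.1, 102.7]
contact_force: [0.1, -0.2, -4.8]
finger_gap: 0.336
```

Emit:
step_arm([
  [[-0.015,0.01,0],[0,0,0.02],0.0],
  [[-0.045,0.031,0],[0,0,0.08],0.0],
  [[-0.08,0.055,0],[0,0,0.14],0.0],
  [[-0.115,0.079,0],[0,0,0.2],0.0],
  [[-0.15,0.103,0],[0,0,0.26],0.0],
  [[-0.18,0.124,0],[0,0,0.31],0.0],
  [[-0.198,0.136,0.01],[0,0,0.34],0.0],
  [[-0.205,0.141,0.03],[0,0,0.351],0.0],
  [[-0.205,0.141,0.05],[0,0,0.351],0.0],
  [[-0.205,0.141,0.06],[0,0,0.351],0.0],
  [[-0.205,0.141,0.06],[0,0,0.351],0.0],
  [[-0.205,0.141,0.06],[0,0,0.351],0.0],
])

```text
time: 6.15
ee_pos: [0.599, 0.058, 0.0679]
orientation: [-180.0, -0.0, 82.6]
contact_force: [-0.6, 0.1, -3.4]
finger_gap: 0.345
```

Run:
```python
from h import *
s=st(); print(np.round(s["qvel"],2)); C,im=snap("wrist","w4")
cv2.imwrite("pics/w4b.png",cv2.resize(im[0:260,190:450],(780,780),interpolation=cv2.INTER_CUBIC)[:600])
```

```text
{'time': 6.15, 'ee_pos': [0.599, 0.058, 0.0679], 'orientation': [-179.978, -0.0064, 82.5866], 'contact_force': [-0.6457, 0.0881, -3.3956], 'finger_gap': 0.3449, 'joint_pos': [9.1628, 31.6252, -26.9539, 107.8168, 19.5701, 45.1425, -35.744]}
[ 0.17 -1.   -0.2  -0.49 -0.08  0.17  0.09]
```

View pics/w4b.png

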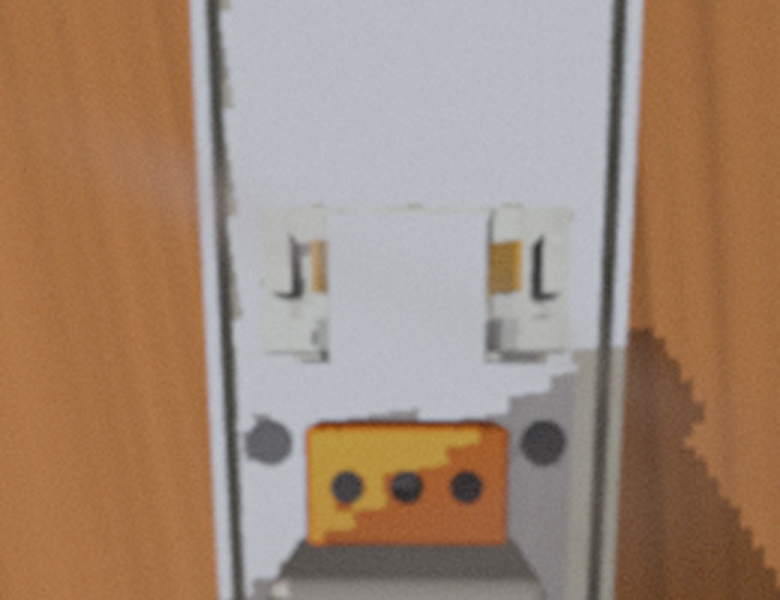

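The close view shows the ear spanning columns 328–488, the bracket's outer edges at 265 and 572, the cheeks' inner edge at row about 354, and the plate holes at (268,442) and (543,440). So the tray sits slightly left of the slot.

Run:
```python
from h import *
C=load("w4"); f=lambda x,y:(190+(x+.5)/3-.5,(y+.5)/3-.5)
s=robot.read_state(); p=np.array(s["ee_pos"]); psi=np.radians(82.587); X=np.array([np.sin(psi),-np.cos(psi),0]);Y=np.array([np.cos(psi),np.sin(psi),0])
def loc(pts,z): P=atz(C,[f(*q) for q in pts],z)-p; return np.c_[P@X,P@Y].round(4)*1000
c3=load("w3"); g=lambda x,y:(200+x/2-.25,y/2-.25)
H=atz(c3,[g(222,98),g(311,98),g(227,430),g(305,430)],.004)-np.array([.41680,.22545,0]); a=np.radians(12.6)
print("holes tray",(np.c_[H[:,0]*np.cos(a)+H[:,1]*np.sin(a),-H[:,0]*np.sin(a)+H[:,1]*np.cos(a)]*1000).round(1).tolist())
for z in (.047,.0494,.052,.0534): print("z",z,"holes",loc([(268,442),(543,440)],z+.004).tolist(),"ear",loc([(328,300),(488,300),(408,208)],z+.004).tolist())
for o in (.004,.006,.008,.010,.012,.014):
    pl=loc([(198,150),(637,150)],o+.018); b=loc([(265,300),(572,300),(268,352),(570,350),(265,208),(572,208)],o+.028)
    print(o,"pan w",pl[1,0]-pl[0,0],"mid",pl[:,0].mean(),"brk",b.tolist())
```

```text
holes tray [[-18.1, 70.6], [18.6, 70.4], [-18.3, -70.2], [18.0, -70.5]]
z 0.047 holes [[-20.0, 68.2], [17.2, 68.5]] ear [[-11.6, 86.3], [9.4, 86.3], [-1.1, 97.5]]
z 0.0494 holes [[-19.7, 68.4], [16.9, 68.6]] ear [[-11.4, 86.2], [9.2, 86.2], [-1.1, 97.19999999999999]]
z 0.052 holes [[-19.400000000000002, 68.5], [16.6, 68.8]] ear [[-11.2, 86.1], [9.0, 86.1], [-1.1, 96.8]]
z 0.0534 holes [[-19.3, 68.6], [16.400000000000002, 68.8]] ear [[-11.1, 86.0], [8.9, 86.0], [-1.1, 96.69999999999999]]
0.004 pan w 66.1 mid 0.34999999999999787 brk [[-22.1, 87.5], [23.099999999999998, 87.5], [-21.9, 80.10000000000001], [23.0, 80.4], [-21.7, 100.0], [22.599999999999998, 100.0]]
0.006 pan w 65.30000000000001 mid 0.34999999999999787 brk [[-21.9, 87.3], [22.8, 87.4], [-21.7, 80.10000000000001], [22.8, 80.4], [-21.4, 99.8], [22.3, 99.8]]
0.008 pan w 64.7 mid 0.3500000000000014 brk [[-21.6, 87.2], [22.5, 87.2], [-21.4, 80.10000000000001], [22.5, 80.4], [-21.2, 99.5], [22.0, 99.5]]
0.01 pan w 63.900000000000006 mid 0.3500000000000014 brk [[-21.4, 87.1], [22.2, 87.1], [-21.2, 80.10000000000001], [22.2, 80.3], [-20.9, 99.2], [21.7, 99.2]]
0.012 pan w 63.2 mid 0.29999999999999893 brk [[-21.1, 87.0], [21.9, 87.0], [-20.9, 80.0], [21.9, 80.3], [-20.7, 99.0], [21.4, 99.0]]
0.014 pan w 62.400000000000006 mid 0.29999999999999893 brk [[-20.9, 86.9], [21.6, 86.9], [-20.7, 80.0], [21.6, 80.3], [-20.5, 98.7], [21.2, 98.7]]
```

Run:
```python
from h import *
C=load("w4"); im=cv2.imread("pics/w4.png"); S=cv2.GaussianBlur(cv2.cvtColor(im,cv2.COLOR_BGR2HSV)[:,:,1],(3,3),0).astype(float)
psi=np.radians(82.587); X=np.array([np.sin(psi),-np.cos(psi),0]);Y=np.array([np.cos(psi),np.sin(psi),0]); p=np.array([.599,.058,.0679])
def cross(r,xs):
    for a,b in zip(xs[:-1],xs[1:]):
        if S[r,a]>=90>S[r,b]: return a+(S[r,a]-90)/(S[r,a]-S[r,b])*(b-a)
L,Rr=[],[]
for r in range(5,105,4):
    l=cross(r,list(range(215,290)));q=cross(r,list(range(440,380,-1)))
    if l: L.append((l,r))
    if q: Rr.append((q,r))
for z in (.004,.026,.028):
  for n,E in(("L",L),("R",Rr)):
    P=atz(C,E,z)-p; x,y=P@X*1000,P@Y*1000; k=np.polyfit(y,x,1); res=x-np.polyval(k,y); g=abs(res)<1; k=np.polyfit(y[g],x[g],1)
    print(z,n,len(E),"slope deg",np.degrees(np.arctan(k[0])).round(2),"x@0",k[1].round(2),"x@89",np.polyval(k,89).round(2),y.min().round(),y.max().round(),res.std().round(2))
# long baseline: pan edges in w1 
C=load("w1"); im=cv2.imread("pics/w1.png"); S=cv2.GaussianBlur(cv2.cvtColor(im,cv2.COLOR_BGR2HSV)[:,:,1],(3,3),0).astype(float)
E=[]
for r in range(5,240,4):
    x0=int(530-(r)*0.33)
    q=cross(r,list(range(x0+40,x0-25,-1)))
    if q: E.append((q,r))
P=atz(C,E,.027)
k=np.polyfit(P[:,1],P[:,0],1); res=P[:,0]-np.polyval(k,P[:,1]); g=abs(res)<.002;k=np.polyfit(P[g,1],P[g,0],1);res=P[g,0]-np.polyval(k,P[g,1])
print("w1 right edge yaw",-np.degrees(np.arctan(k[0])),len(E),g.sum(),res.std(),P[:,1].min(),P[:,1].max())
```

```text
0.004 L 25 slope deg 0.03 x@0 -36.22 x@89 -36.17 89.0 133.0 0.1
0.004 R 25 slope deg -0.11 x@0 37.6 x@89 37.44 89.0 133.0 0.04
0.026 L 25 slope deg 0.03 x@0 -32.34 x@89 -32.3 87.0 127.0 0.09
0.026 R 25 slope deg -0.11 x@0 33.38 x@89 33.22 87.0 127.0 0.03
0.028 L 25 slope deg 0.03 x@0 -31.99 x@89 -31.95 87.0 126.0 0.09
0.028 R 25 slope deg -0.11 x@0 33.0 x@89 32.83 87.0 126.0 0.03
w1 right edge yaw -7.31767671469004 59 59 0.00018329388970981687 -0.010371982586632578 0.188102821245365
```

Emit:
step_arm([
  [[0.0008,0.0016,0.003],[0,0,0],0.0],
  [[0.0008,0.0016,0.007],[0,0,0],0.0],
  [[0.0008,0.0016,0.009],[0,0,0],0.0],
  [[0.0008,0.0016,0.009],[0,0,0],0.0],
])

```text
time: 6.6
ee_pos: [0.6007, 0.0582, 0.0585]
orientation: [-180.0, 0.0, 82.6]
contact_force: [0.3, 0.2, -4.6]
finger_gap: 0.339
```

Emit:
step_arm([
  [[0,0,0.001],[0,0,0],0.0],
  [[0,0,0.002],[0,0,0],0.0],
  [[0,0,0.003],[0,0,0],0.0],
  [[0,0,0.003],[0,0,0],0.0],
])

```text
time: 7.0
ee_pos: [0.6008, 0.0582, 0.0557]
orientation: [-180.0, 0.0, 82.5]
contact_force: [-0.4, 0.4, -4.4]
finger_gap: 0.34
```

Emit:
step_arm([
  [[0,0,0.001],[0,0,0],0.0],
  [[0,0,0.002],[0,0,0],0.0],
  [[0,0,0.002],[0,0,0],0.0],
])

```text
time: 7.3
ee_pos: [0.6007, 0.0582, 0.0536]
orientation: [-180.0, 0.0, 82.5]
contact_force: [0.3, -0.2, -3.4]
finger_gap: 0.343
```

Emit:
step_arm([
  [[0,0,0.001],[0,0,0],0.0],
  [[0,0,0.002],[0,0,0],0.0],
  [[0,0,0.002],[0,0,0],0.0],
])

```text
time: 7.6
ee_pos: [0.6008, 0.0582, 0.0516]
orientation: [-180.0, -0.0, 82.5]
contact_force: [0.1, -0.1, -3.6]
finger_gap: 0.337
```

Emit:
step_arm([
  [[0,0,0.001],[0,0,0],0.0],
  [[0,0,0.0015],[0,0,0],0.0],
  [[0,0,0.0015],[0,0,0],0.0],
])

```text
time: 7.9
ee_pos: [0.6008, 0.0582, 0.0502]
orientation: [-180.0, -0.0, 82.5]
contact_force: [-0.3, -0.3, -3.2]
finger_gap: 0.34
```

Emit:
step_arm([
  [[0,0,0.001],[0,0,0],0.0],
  [[0,0,0.0015],[0,0,0],0.0],
  [[0,0,0.0015],[0,0,0],0.0],
])

```text
time: 8.2
ee_pos: [0.6008, 0.0583, 0.0487]
orientation: [-180.0, -0.0, 82.6]
contact_force: [0.3, -1.3, -4.0]
finger_gap: 0.342
```

Emit:
step_arm([
  [[0,0,0.001],[0,0,0],0.0],
  [[0,0,0.001],[0,0,0],0.0],
  [[0,0,0.001],[0,0,0],0.0],
])

```text
time: 8.5
ee_pos: [0.6008, 0.0583, 0.0478]
orientation: [-180.0, -0.0, 82.6]
contact_force: [-1.0, 0.1, -4.3]
finger_gap: 0.342
```

Run:
```python
from h import *
s=st(); print(s["ft_torque"]); C,im=snap("wrist","w5")
cv2.imwrite("pics/w5b.png",cv2.resize(im[0:200,190:450],(780,600),interpolation=cv2.INTER_CUBIC))
```

```text
{'time': 8.5, 'ee_pos': [0.6008, 0.0583, 0.0478], 'orientation': [-179.9968, -0.0034, 82.5546], 'contact_force': [-0.9623, 0.0609, -4.2764], 'finger_gap': 0.3419, 'joint_pos': [8.4884, 33.3139, -26.1666, 108.093, 20.6843, 43.2738, -36.651]}
[0.04014615 0.03707066 0.0527232 ]
```

View pics/w5b.png

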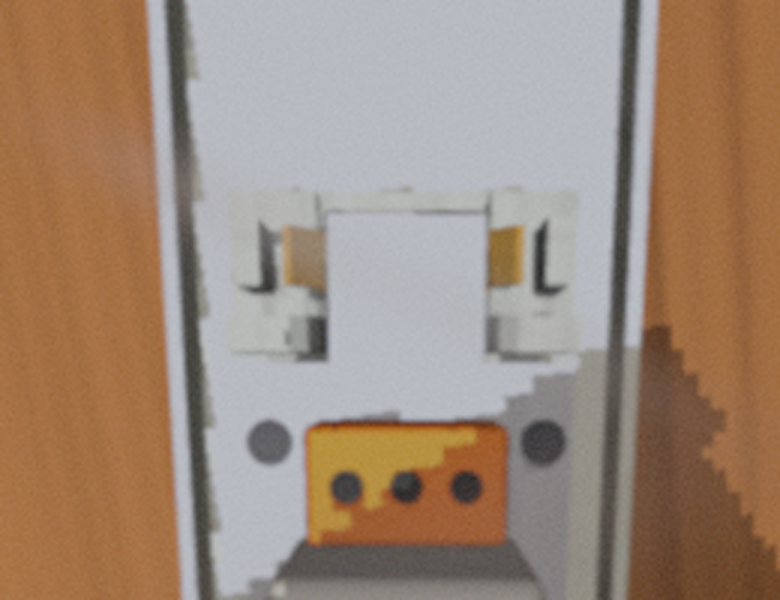

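Run:
```python
from h import *
C=load("w5"); f=lambda x,y:(190+(x+.5)/3-.5,(y+.5)/3-.5)
p=np.array([.6008,.0583,.0478]);psi=np.radians(82.555); X=np.array([np.sin(psi),-np.cos(psi),0]);Y=np.array([np.cos(psi),np.sin(psi),0])
def loc(pts,z): P=atz(C,[f(*q) for q in pts],z)-p; return (np.c_[P@X,P@Y]*1000).round(1).tolist()
print("holes,ear",loc([(269,442),(543,441),(328,300),(488,300),(408,212)],.0333))
for o in (.002,.004,.006,.008): print(o,"brk",loc([(230,300),(577,300),(231,353),(575,353),(230,190),(577,190),(327,205),(488,205)],o+.028),"pan",loc([(157,150),(650,150)],o+.018))
```

```text
holes,ear [[-19.2, 68.4], [17.3, 68.6], [-11.0, 86.3], [9.6, 86.3], [-0.7, 96.8]]
0.002 brk [[-24.1, 86.5], [21.6, 86.5], [-24.3, 79.8], [21.6, 79.8], [-23.5, 99.9], [21.0, 99.9], [-11.1, 98.1], [9.6, 98.1]] pan [[-34.7, 106.5], [32.2, 106.4]]
0.004 brk [[-23.8, 86.4], [21.3, 86.4], [-24.0, 79.8], [21.3, 79.8], [-23.2, 99.6], [20.7, 99.6], [-11.0, 97.8], [9.5, 97.8]] pan [[-34.3, 106.1], [31.8, 106.1]]
0.006 brk [[-23.5, 86.3], [21.0, 86.3], [-23.7, 79.8], [21.0, 79.8], [-22.9, 99.3], [20.4, 99.3], [-10.8, 97.5], [9.3, 97.5]] pan [[-33.9, 105.7], [31.4, 105.7]]
0.008 brk [[-23.2, 86.2], [20.7, 86.2], [-23.4, 79.8], [20.7, 79.7], [-22.7, 99.0], [20.2, 99.0], [-10.7, 97.3], [9.2, 97.3]] pan [[-33.5, 105.4], [30.9, 105.4]]
```

The view shows a dark gap strip between the cheek (row 353) and the plate edge (row 361), about 1 mm, so y is centred. The ear at 328–488 is about 0.4 mm right of the bracket's middle. I correct x and go on down.

Emit:
step_arm([
  [[0.0001,-0.0004,0],[0,0,0],0.0],
  [[0.0001,-0.0004,0.001],[0,0,0],0.0],
  [[0.0001,-0.0004,0.001],[0,0,0],0.0],
])

```text
time: 8.85
ee_pos: [0.6006, 0.0584, 0.0468]
orientation: [180.0, -0.0, 82.5]
contact_force: [1.5, -0.6, -1.7]
finger_gap: 0.338
```

Emit:
step_arm([
  [[0,0,0.001],[0,0,0],0.0],
  [[0,0,0.001],[0,0,0],0.0],
])

```text
time: 9.05
ee_pos: [0.6006, 0.0585, 0.0459]
orientation: [180.0, -0.0, 82.5]
contact_force: [0.5, 0.2, 0.3]
finger_gap: 0.341
```

Emit:
step_arm([
  [[0,0,0.001],[0,0,0],0.0],
  [[0,0,0.001],[0,0,0],0.0],
])

```text
time: 9.25
ee_pos: [0.6006, 0.0585, 0.0449]
orientation: [180.0, -0.0, 82.5]
contact_force: [0.8, 0.2, 2.9]
finger_gap: 0.338
```

Emit:
step_arm([
  [[0,0,0.001],[0,0,0],0.0],
  [[0,0,0.001],[0,0,0],0.0],
])

```text
time: 9.45
ee_pos: [0.6005, 0.0585, 0.0438]
orientation: [180.0, -0.0, 82.6]
contact_force: [0.2, 0.8, -4.2]
finger_gap: 0.34
```

Emit:
step_arm([
  [[0,0,0.001],[0,0,0],0.0],
  [[0,0,0.001],[0,0,0],0.0],
])

```text
time: 9.65
ee_pos: [0.6002, 0.0584, 0.0424]
orientation: [-180.0, 0.0, 82.6]
contact_force: [1.6, 0.0, -3.0]
finger_gap: 0.341
```

Emit:
step_arm([
  [[0,0,0.001],[0,0,0],0.0],
  [[0,0,0.001],[0,0,0],0.0],
])

```text
time: 9.85
ee_pos: [0.6004, 0.0583, 0.0416]
orientation: [-180.0, 0.0, 82.5]
contact_force: [0.9, -0.6, -3.0]
finger_gap: 0.342
```

Run:
```python
from h import *
s=st(); print(s["ft_torque"]); C,im=snap("wrist","w6")
cv2.imwrite("pics/w6b.png",cv2.resize(im[0:200,190:450],(780,600),interpolation=cv2.INTER_CUBIC))
```

```text
{'time': 9.85, 'ee_pos': [0.6004, 0.0583, 0.0416], 'orientation': [-179.9845, 0.0048, 82.5415], 'contact_force': [0.8844, -0.5821, -3.0315], 'finger_gap': 0.3423, 'joint_pos': [8.2871, 33.7806, -25.9191, 108.2838, 21.0163, 42.6576, -36.9483]}
[ 0.02138604 -0.25157225  0.09625446]
```

View pics/w6b.png

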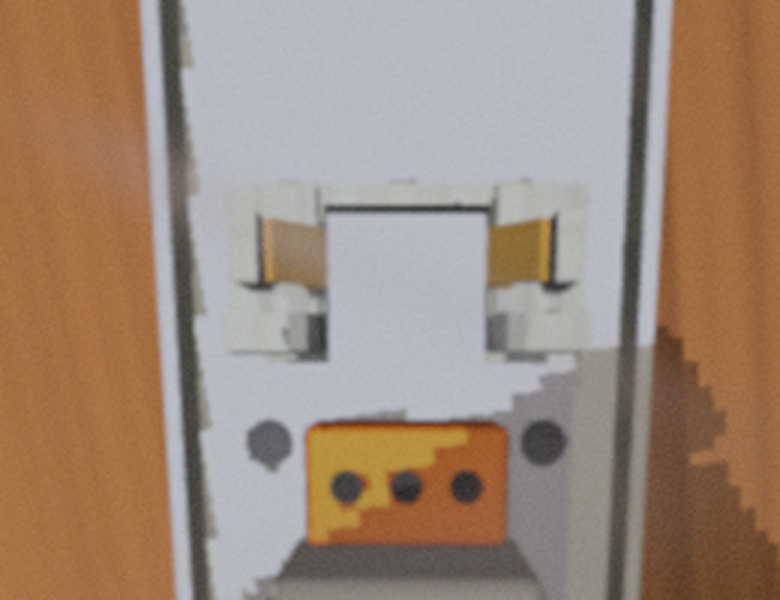

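The picture shows both wide clips pushed out (262–325 and 488–552) with the ear centred between the cheeks. I press on down.

Emit:
step_arm([
  [[0,0,0.001],[0,0,0],0.0],
  [[0,0,0.002],[0,0,0],0.0],
  [[0,0,0.002],[0,0,0],0.0],
])

```text
time: 10.2
ee_pos: [0.6004, 0.0584, 0.0397]
orientation: [-180.0, -0.0, 82.5]
contact_force: [1.2, -1.1, -1.7]
finger_gap: 0.339
```

Emit:
step_arm([
  [[0,0,0.001],[0,0,0],0.0],
  [[0,0,0.002],[0,0,0],0.0],
  [[0,0,0.002],[0,0,0],0.0],
])

```text
time: 10.5
ee_pos: [0.6004, 0.0585, 0.0376]
orientation: [-180.0, -0.0, 82.6]
contact_force: [0.5, 0.0, -1.5]
finger_gap: 0.342
```

Emit:
step_arm([
  [[0,0,0.0005],[0,0,0],0.0],
  [[0,0,0.001],[0,0,0],0.0],
  [[0,0,0.001],[0,0,0],0.0],
])

```text
time: 10.8
ee_pos: [0.6002, 0.0584, 0.0364]
orientation: [-180.0, -0.0, 82.6]
contact_force: [0.6, -0.6, -6.3]
finger_gap: 0.338
```

Emit:
step_arm([
  [[0,0,0.0005],[0,0,0],0.0],
  [[0,0,0.001],[0,0,0],0.0],
])

```text
time: 11.0
ee_pos: [0.6003, 0.0584, 0.0359]
orientation: [-180.0, 0.0, 82.5]
contact_force: [-3.8, -0.9, 7.5]
finger_gap: 0.339
```

Emit:
step_arm([
  [[0,0,0.0005],[0,0,0],0.0],
  [[0,0,0.0005],[0,0,0],0.0],
])

```text
time: 11.2
ee_pos: [0.6003, 0.0584, 0.0359]
orientation: [-180.0, 0.0, 82.5]
contact_force: [-5.3, -1.2, 10.1]
finger_gap: 0.346
```

Emit:
step_arm([
  [[0,0,0.0005],[0,0,0],0.0],
  [[0,0,0.0005],[0,0,0],0.0],
])

```text
time: 11.4
ee_pos: [0.6004, 0.0584, 0.0357]
orientation: [180.0, 0.0, 82.5]
contact_force: [-6.7, -1.1, 15.9]
finger_gap: 0.338
```

Emit:
step_arm([
  [[0,-0.0003,0.0003],[0,0,0],0.0],
  [[0,-0.0004,0.0006],[0,0,0],0.0],
  [[0,-0.0004,0.0006],[0,0,0],0.0],
])

```text
time: 11.7
ee_pos: [0.6003, 0.0584, 0.0355]
orientation: [179.9, 0.0, 82.5]
contact_force: [-7.2, -2.3, 22.0]
finger_gap: 0.337
```

Run:
```python
from h import *
s=st(); print(s["ft_torque"])
```

```text
{'time': 11.7, 'ee_pos': [0.6003, 0.0584, 0.0355], 'orientation': [179.9492, 0.0276, 82.5459], 'contact_force': [-7.2164, -2.3225, 22.0317], 'finger_gap': 0.3366, 'joint_pos': [8.0403, 34.2339, -25.6514, 108.4607, 21.4103, 42.0037, -37.3033]}
[-0.41055073  1.77255398  0.09083036]
```

Emit:
step_arm([
  [[0,0,-0.0008],[0,0,0],0.0],
  [[0,0,-0.0014],[0,0,0],0.0],
])

```text
time: 11.9
ee_pos: [0.6002, 0.0584, 0.036]
orientation: [180.0, 0.0, 82.5]
contact_force: [0.5, 0.8, -1.6]
finger_gap: 0.336
```

Emit:
step_arm([
  [[0,0,0],[0,0,0],0.036],
  [[0,0,-0.001],[0,0,0],0.04],
  [[0,0,-0.003],[0,0,0],0.044],
  [[0,0,-0.006],[0,0,0],0.045],
  [[0,0,-0.02],[0,0,0],0.045],
  [[0,0,-0.045],[0,0,0],0.045],
  [[0,0,-0.075],[0,0,0],0.0],
  [[0,0,-0.095],[0,0,0],0.0],
  [[0,0,-0.1],[0,0,0],0.0],
  [[0,0,-0.1],[0,0,0],0.0],
  [[0,0,-0.1],[0,0,0],0.0],
])

```text
time: 13.0
ee_pos: [0.5997, 0.0583, 0.1351]
orientation: [-180.0, 0.0, 82.5]
contact_force: [-0.3, -0.1, -0.0]
finger_gap: -0.002
```

Run:
```python
from h import *
s=st(); C,im=snap("wrist","w7")
cv2.imwrite("pics/w7b.png",cv2.resize(im[0:360,160:480],None,fx=1.66,fy=1.66,interpolation=cv2.INTER_CUBIC))
```

```text
{'time': 13.0, 'ee_pos': [0.5997, 0.0583, 0.1351], 'orientation': [-179.9641, 0.0131, 82.5436], 'contact_force': [-0.2833, -0.0521, -0.0456], 'finger_gap': -0.0021, 'joint_pos': [10.96, 26.7836, -29.0454, 105.4033, 16.1287, 51.9462, -32.9824]}
```

View pics/w7b.png

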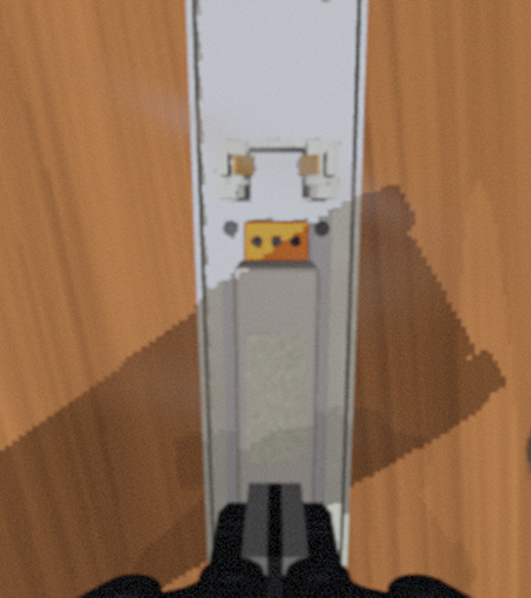

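The picture shows the tray lying in the fitting, with the ear between the cheeks and the clips gripping at (240,165) and (310,165). I check that it is home by pressing each end of the driver's top with shut fingers.

Emit:
step_arm([
  [[0.025,-0.001,0.02],[0,0,0],0.0],
  [[0.045,-0.001,0.045],[0,0,0],0.0],
  [[0.045,-0.001,0.064],[0,0,0],0.0],
  [[0.045,-0.001,0.066],[0,0,0],0.0],
  [[0.045,-0.001,0.067],[0,0,0],0.0],
  [[0.045,-0.001,0.068],[0,0,0],0.0],
  [[0.045,-0.001,0.068],[0,0,0],0.0],
])

```text
time: 13.75
ee_pos: [0.6054, 0.1028, 0.0684]
orientation: [179.9, -0.0, 82.5]
contact_force: [0.1, -0.5, 0.2]
finger_gap: -0.002
```

Emit:
step_arm([
  [[0,0,0.001],[0,0,0],0.0],
  [[0,0,0.002],[0,0,0],0.0],
  [[0,0,0.002],[0,0,0],0.0],
])

```text
time: 14.05
ee_pos: [0.6049, 0.1031, 0.0657]
orientation: [180.0, -0.0, 82.5]
contact_force: [-0.5, 0.2, -0.9]
finger_gap: 0.002
```

Emit:
step_arm([
  [[0,0,0.0005],[0,0,0],0.0],
  [[0,0,0.001],[0,0,0],0.0],
  [[0,0,0.001],[0,0,0],0.0],
])

```text
time: 14.35
ee_pos: [0.6049, 0.1032, 0.0645]
orientation: [-180.0, -0.0, 82.6]
contact_force: [-0.7, 0.1, -0.7]
finger_gap: 0.002
```

Emit:
step_arm([
  [[0,0,0.0005],[0,0,0],0.0],
  [[0,0,0.001],[0,0,0],0.0],
  [[0,0,0.001],[0,0,0],0.0],
])

```text
time: 14.65
ee_pos: [0.6049, 0.1033, 0.0636]
orientation: [180.0, -0.0, 82.6]
contact_force: [-0.5, 0.6, 0.3]
finger_gap: -0.003
```

Emit:
step_arm([
  [[0,0,0.0005],[0,0,0],0.0],
  [[0,0,0.001],[0,0,0],0.0],
  [[0,0,0.001],[0,0,0],0.0],
])

```text
time: 14.95
ee_pos: [0.6052, 0.1033, 0.0632]
orientation: [180.0, -0.0, 82.5]
contact_force: [-3.1, -1.9, 12.2]
finger_gap: 0.0
```

Emit:
step_arm([
  [[0,0,0.0005],[0,0,0],0.0],
  [[0,0,0.0008],[0,0,0],0.0],
  [[0,0,0.0008],[0,0,0],0.0],
])

```text
time: 15.25
ee_pos: [0.6054, 0.1033, 0.063]
orientation: [179.9, -0.0, 82.5]
contact_force: [-3.8, -2.1, 19.0]
finger_gap: -0.002
```

Emit:
step_arm([
  [[0,0,0.0005],[0,0,0],0.0],
  [[0,0,0.0008],[0,0,0],0.0],
  [[0,0,0.0008],[0,0,0],0.0],
])

```text
time: 15.55
ee_pos: [0.6057, 0.1034, 0.0627]
orientation: [179.9, -0.0, 82.5]
contact_force: [-5.9, -3.1, 25.8]
finger_gap: -0.002
```

Emit:
step_arm([
  [[0,0,-0.003],[0,0,0],0.0],
  [[0,0,-0.008],[0,0,0],0.0],
  [[-0.04,0,-0.008],[0,0,0],0.0],
  [[-0.08,0,-0.008],[0,0,0],0.0],
  [[-0.093,0,-0.006],[0,0,0],0.0],
  [[-0.093,0,-0.003],[0,0,0],0.0],
  [[-0.093,0,-0.003],[0,0,0],0.0],
])

```text
time: 16.25
ee_pos: [0.5928, 0.0115, 0.0638]
orientation: [-180.0, -0.0, 82.5]
contact_force: [0.6, 0.9, -0.1]
finger_gap: 0.001
```

Emit:
step_arm([
  [[0,0,0.0005],[0,0,0],0.0],
  [[0,0,0.001],[0,0,0],0.0],
  [[0,0,0.001],[0,0,0],0.0],
])

```text
time: 16.55
ee_pos: [0.5931, 0.0125, 0.0634]
orientation: [180.0, -0.0, 82.6]
contact_force: [-1.6, 0.9, 5.6]
finger_gap: -0.002
```

Emit:
step_arm([
  [[0,0,0.0005],[0,0,0],0.0],
  [[0,0,0.001],[0,0,0],0.0],
  [[0,0,0.001],[0,0,0],0.0],
])

```text
time: 16.85
ee_pos: [0.5935, 0.0124, 0.063]
orientation: [179.9, -0.0, 82.6]
contact_force: [-4.5, -0.4, 16.4]
finger_gap: 0.0
```

Emit:
step_arm([
  [[0,0,0.0005],[0,0,0],0.0],
  [[0,0,0.001],[0,0,0],0.0],
  [[0,0,0.001],[0,0,0],0.0],
])

```text
time: 17.15
ee_pos: [0.5938, 0.0123, 0.0627]
orientation: [179.9, -0.0, 82.6]
contact_force: [-7.1, -1.1, 26.3]
finger_gap: -0.004
```

Both ends stop at the same height (TCP 0.0627 at 26 N) with the same steep rise. I retract.

Emit:
step_arm([
  [[0,0,-0.003],[0,0,0],0.0],
  [[0,0,-0.01],[0,0,0],0.0],
  [[0,0,-0.04],[0,0,0],0.0],
  [[-0.02,-0.03,-0.08],[0,0,0],0.0],
  [[-0.05,-0.05,-0.12],[0,0,0],0.0],
  [[-0.09,-0.06,-0.15],[0,0,0],0.0],
  [[-0.12,-0.06,-0.15],[0,0,0],0.0],
  [[-0.12,-0.06,-0.15],[0,0,0],0.0],
])

```text
time: 17.95
ee_pos: [0.5173, -0.1048, 0.2126]
orientation: [179.9, 0.1, 82.2]
contact_force: [0.1, -0.4, -0.5]
finger_gap: 0.0
```

Run:
```python
from h import *
s=st(); C,im=snap("wrist","w8"); C,t=snap("top","top9")
a=cv2.resize(im[0:300],(560,263));b=cv2.resize(t[100:330,100:540],(800,418)); o=np.zeros((600,800,3),np.uint8)
o[:418]=b; o[418:600,:387]=cv2.resize(im[0:300],(387,182)); d=cv2.absdiff(t,cv2.imread("pics/top0.png")); o[418:600,387:630]=cv2.resize(d,(243,182))
cv2.imwrite("pics/fin.png",o)
```

```text
{'time': 17.95, 'ee_pos': [0.5173, -0.1048, 0.2126], 'orientation': [179.8696, 0.1247, 82.235], 'contact_force': [0.0761, -0.4157, -0.4895], 'finger_gap': 0.0005, 'joint_pos': [30.1465, 14.5526, -29.8163, 111.0545, 8.7891, 56.4487, -11.5049]}
```

View pics/fin.png

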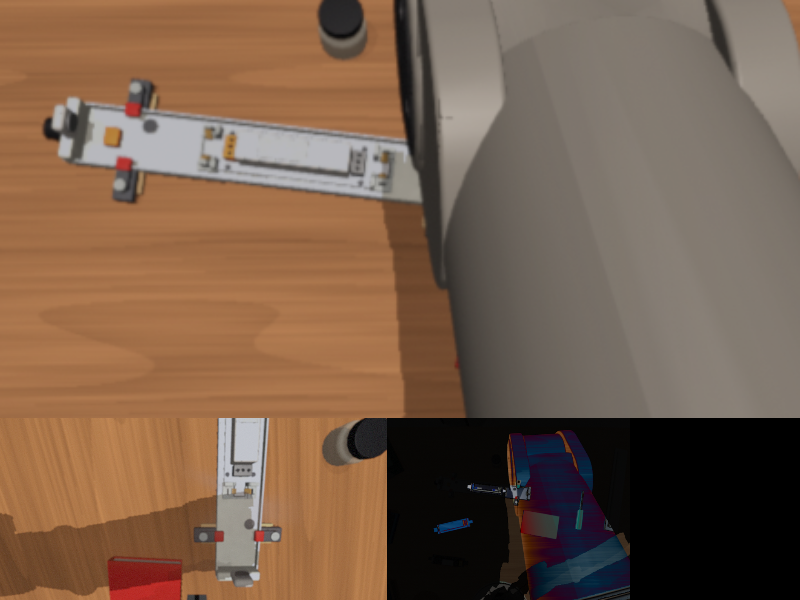

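The final picture shows the tray in the fitting with its orange block at (230,147) towards the cable entry, both ears in their brackets, and the jar still standing at its place. I hand in.

```bash
python3 -c "
from workcell import job; print(job.finish_job())"
```

```text
the job is handed in; nothing more can be done
None
```

The tray is back in the fitting, orange terminal block towards the cable entry, and I let go and handed the job in at about 18 s.

- **Fitting it:** I gripped the white tray across its driver. The pictures put the rail about 10 mm towards -y of its nominal point. I lined the wide ear up with its slot in wrist-camera close-ups, then lowered it in steps of 1 to 2 mm past the clips and onto the pads.
- **Home at both ends:** after letting go I pressed each end of the driver's top with the fingers shut. Both ends stopped at the same height (TCP 0.0627 m at 26 N) with the same steep rise in force, so the tray is flat and home. The highest force I read was about 26 N. That is read only at the end of each move, so a brief higher peak would not have shown.
- **Bystanders:** in the last top view the jar stood where it was. The arm hid the book and screwdriver in that view. The book was in place in the wrist picture. I did not see the screwdriver again, but the arm only ever passed well clear of it.
- **Readings that disagreed:** the fitting's height came out as about 4 mm from the clamp bolts and 9 to 11 mm from the pan's width. The forces on the way down agreed with about 9 mm. A sideways force of about 7 N appeared while pressing with the tray gripped, and again while pressing its top. I put that down to the arm giving under load.

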